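Draw out the filter tray with the pull hook

TASK

Take the pull hook from its stand, catch it in the finger hole of the filter tray and draw the tray out of its housing until it is hard against its stop, wherever that is set; lean on the stop for half a second with a steady pull of about 12 N, never loading the tray with more than 25 N. Then unhook without pushing the tray back in and hang the hook in its stand again as it was. Touch the tray with the hook only and leave the other things where they are.

Things in the scene. Friction and masses are not known exactly. Their poses are not given: they have to be found in the camera images.
- filter_housing: Low grey box screwed to the worktop, 112 deep (x) x 96 wide (y) x 60 mm high, with 10 mm high screw lugs standing out 13 mm at the foot of both sides. Origin: at worktop level under the middle of its open front face; x points into the box, away from the front, y to the left seen from the front, z up. The tray slides out along -x.
- filter_tray: Aluminium tray in the housing, with its axes. Its origin is the housing's when fully in and moves along -x as it comes out. It starts 0 to 16 mm out; its hard stop is clamped anywhere from 36 to 48 mm out, inside and unseen: feel for it. It slides with about 3 N of friction and stays where left. Front plate 82 wide, z = 9.5 to 53.5 mm, 4 mm thick, front face at x = 0.
- tray_hole (a point): Centre of the tray's finger hole, on the front face of the plate, at z = 31.5 mm; axes as the tray. The hole is a rectangle through the 4 mm plate, 18 mm wide (y), 19 mm high (z = 22 to 41 mm). Behind the plate it is hollow for 30 mm, from z = 23 up to 54 mm.
- pull_hook: Loose pull hook, about 80 g, hanging upright in its stand. Origin: on the shaft axis at the underside of the collar; z up. Square steel collar 26 x 26 mm, z = 0 to 3 mm; above it a black handle 20 x 20 mm, z = 3 to 53 mm, to be gripped from above. Below, a 6 mm round shaft down to z = -40 mm, bent there into a foot towards the hook's +x.
- hook_tip (a point): End of the hook's foot, at (34, 0, -40) mm in the hook's frame and with its axes, on the axis of the 6 mm round bar. Here the bar turns up into a tip whose top is 10 mm above this point (bottom of the foot 3 mm below it, end of the foot 3 mm beyond it). Pushed through the hole and raised, the tip catches behind the tray's front plate.
- hook_stand: Fixed C-shaped aluminium bracket. Origin: on the worktop below the hook's seat; z up. Foot plate 8 mm thick, upright wall at y = 32 to 40 mm, and a fork plate 50 mm wide in x, from y = -20 to 40 mm, 6 mm thick, top at z = 55 mm. A 12 mm slot in it along y is open towards -y and closed at y = 8 mm.
- stand_seat (a point): Seat of the hook on the stand's fork plate, (0, 0, 55) mm in the stand's frame, with its axes: the hook's origin lies here while it hangs, collar on the plate, shaft in the slot, foot along the stand's +x under the plate. It leaves by being raised 5 to 15 mm, then moved towards the stand's -y by 45 mm or more; it goes back the same way.
- post_holder: Bystander: upright post holder with a side knob, 25 x 41 x 95 mm, origin at the middle of its underside.
- sensor_head: Bystander: round dark sensor head, diameter 48, 26 mm high, origin at the middle of its underside.
- spare_filter: Bystander: square framed filter lying flat, 50 x 50 x 9 mm, origin at the middle of its underside.
Mind the look-alikes: they are no part of the job. Of the things that look like the filter_housing, the larger one is meant.

How it is judged:
On the way, in this order (a step that is already met when the one before it is completed fails the run):
1. the hook is off its stand (horizontal distance between pull_hook and hook_stand above 0.04 m), for 0.1 s.
2. the tray is out within 2 mm of its stop (the tray's slide reads 36 mm there) and the hook pulls on it with 7 to 17 N for 0.4 s (value of joint filter_tray above 0.034 m and contact force between pull_hook and filter_tray between 7 and 17 N), for 0.4 s.
At the end, for the whole second after the job is handed in: The tray stands within 3 mm of its stop (its slide reads 36 mm at the stop); the hook hangs at rest and upright (within 0.1 rad) in its stand, its collar on the fork plate (height within 3 mm), its axis within 8 mm of the seat and its foot within 0.35 rad of the stand's +x (value of joint filter_tray above 0.033 m and horizontal distance between pull_hook and hook_stand below 0.008 m and z of pull_hook in the frame of hook_stand between 0.052 and 0.058 m and angle between pull_hook's own z axis and vertical below 0.1 rad and angle between the x axis of pull_hook and the x axis of hook_stand, either way round below 0.35 rad and x of hook_tip in the frame of hook_stand above 0.02 m and linear speed of pull_hook below 0.02 m/s); the robot touches nothing.
It fails at once if the hook loads the tray with more than 25 N (contact force between pull_hook and filter_tray above 25 N).
It fails at once if the robot itself touches the tray (contact force between any of the fingers, the arm and filter_tray above 0.5 N).
It fails at once if a bystander is moved by more than 10 mm (distance of any of post_holder, sensor_head, spare_filter from where it was at the start of the episode above 0.01 m).
It also fails if it takes over 72 s, if anything falls off the work surface, if the arm or the gripper's body presses on something with over 40 N, if the wrist force passes 120 N, or if a joint passes its speed limit or range.

ROBOT

A 7-joint arm with a two-finger parallel gripper is mounted at the origin on a cart in front of the work surface, level with it; the furniture and walls round the work are solid. World frame = base frame: x ahead of the robot, y to its left, z up, the work surface at z = 0. Lengths are in m, angles in rad, forces in N, time in s.
With the tool pointing down it reaches from about 0.4 to 0.875 m from the base axis. Payload 6.5 kg.
Tool frame: the origin (TCP) lies at the very end of the fingers, on their centre line; the grasp point (between the pads) lies 19 mm behind it; z points along the fingers, y is the direction in which the jaws open and shut (so a half turn about z gives the same grasp; the last joint's range is limited). The gripper opens to 88 mm and grips with 3 to 60 N. Pads are 18 mm wide; open, the fingers measure 123 mm over their backs; the gripper's body (75 mm by 187 mm) begins 45 mm behind the grasp point.
Start: joints at [-0.066, 0.536, -0.004, 1.538, 0.003, 1.067, -0.071], TCP at [0.65, 0, 0.239] pointing down, gripper open.
Joint ranges: [-2.7, 2.7], [-0.37, 2.16], [-1.27, 1.26], [0.24, 2.4], [-1.31, 4.45], [0.19, 1.91], [-2.76, 2.76]. Speed limits (rad/s): [2.39, 2.39, 3.14, 3.14, 3.14, 3.14, 3.14].

INTERFACE

Orientations are given as a unit quaternion [x, y, z, w].
In Python, from station import env, cams, close_job gives the robot as it stands.
- The arm moves only by the tool carry_out, never from a script. Its argument "increments" is a list of rows, each an object with "claw": the opening, from -1 (shut) to 1 (fully open), so that 0 is half open; "dp": the shift along the tool's x, y, z in cm, a list of three; "rot": the turn, a rotation vector about the tool's x, y, z in rad, a list of three. In form: [{"claw": claw, "dp": [tx, ty, tz], "rot": [rx, ry, rz]}, ...]. A call has 1 to 5 rows; each row shifts and turns the commanded pose from where the row before left it, along the tool's axes as they then stand; what a row does not reach is not made up. A row lasts 1/10 s, in which the tool goes at most 50 mm and 8.59 degrees, less where a joint would pass 70% of its speed; a pose out of reach is approached as far as the arm can. A call is refused whole if a number of a shift passes 5 or a number of a turn 0.15, either way. A call with a gripper value outside its range is refused whole. The fingers move at their own pace and stop on an object; "squeeze" is the grip in N (left out, the last holds). Time passes only in rows, so rows that do not move let the fingers close. It gives the time, the measured TCP pose, the force and the opening at its end, in the units of the state.
- env.get_state(): the state, without advancing time (a new reading comes with each control period).
- cams.get_image(name): name is "scene" or "side" or "wrist"; returns a dict with "img" (480x640x3 uint8, red, green, blue), "intrinsics" (3x3 intrinsics, pixels), "pose" (4x4, takes a point from camera to world coordinates). Camera axes: x right, y down, z forward; pixel columns grow to the right and rows downward; lengths in m; the calibration is good to about 2 mm. A picture is of the moment at which its call begins. There is no depth.
- close_job(): hands the job in, once; it reports no verdict.
The state is a dict: "clock": time; "q": joint angles; "qvel": joint speeds; "tau": joint torques, N m; "tool_pos": TCP position; "ee_rot": TCP orientation; "force": force on the tool from outside, world axes, zero at the start; "ft_torque": the same for the moment, N m; "grip_width": finger opening in m.
Only numpy, scipy, OpenCV 4.12 (cv2) and the standard library are available. Lean on these libraries where they do the work, as an engineer would, in place of code of your own. Each camera call takes 0.05 s, during which the arm holds its last target. There are 200 camera calls.

## Working session

There is one attempt and no reset: what is moved stays moved. The work goes in short steps, Python scripts to look and compute and a tool call to move; the robot and the scene stay as the last step left them, time stands still between calls to the robot, and variables do not carry over. Pictures are saved under pics/ and viewed, about 8 in all and at most 12, crops included, and the job is handed in when it is done.

Besides the shell and the picture viewer there is one more tool, called after "Request:" by a JSON object that holds its "method" and its "body", one argument or row to a line. carry_out: Moves the arm, as the interface text tells. Its arguments: {"type":"object","properties":{"increments":{"type":"array","items":{"type":"object","properties":{"claw":{"type":"number"},"dp":{"type":"array","items":{"type":"number"}},"rot":{"type":"array","items":{"type":"number"}}}}},"squeeze":{"type":"number"}},"required":["increments"]}

```bash
mkdir -p pics; ls; python3 - <<'E'
from station import env,cams
import cv2,numpy as np
print(env.get_state())
for n in ["scene","side","wrist"]:
    d=cams.get_image(n); cv2.imwrite(f"pics/{n}0.png",d["img"][:,:,::-1]); np.savez(f"pics/{n}0.npz",**d)
    print(n,d["intrinsics"].tolist(),np.round(d["pose"],4).tolist())
E
```

```text
pics
{'clock': 0.0, 'q': array([-0.06621023,  0.53713502, -0.00447864,  1.53884962,  0.00264997,
        1.06731036, -0.07119604]), 'qvel': array([ 6.57387589e-05,  5.12761991e-05, -1.00922029e-04,  3.12630127e-04,
        7.37102674e-04,  3.43819231e-04,  1.33077779e-04]), 'tau': array([-1.69933578e-04, -5.70981932e+01,  9.90184285e-01, -2.51597965e+01,
       -5.62433247e-02,  1.80829730e-02,  2.02785413e-04]), 'tool_pos': array([6.49392264e-01, 1.17067806e-07, 2.37868063e-01]), 'ee_rot': array([ 7.07055391e-01,  7.07157659e-01, -6.49941541e-04, -5.45238107e-04]), 'force': array([-0.27863185,  0.95637712, -0.30576423]), 'ft_torque': array([-2.49851155e-02, -1.44166946e-02, -4.19523897e-05]), 'grip_width': 0.08808606108056126}
scene [[566.4306867898448, 0.0, 310.68782328667544], [0.0, 566.4306867898448, 240.2260271727565], [0.0, 0.0, 1.0]] [[-0.6942, -0.4519, 0.5603, -0.2138], [-0.7198, 0.4257, -0.5484, 0.6988], [0.0093, -0.784, -0.6207, 0.8849], [0.0, 0.0, 0.0, 1.0]]
side [[438.95885185266997, 0.0, 316.50145601416585], [0.0, 438.95885185266997, 242.40828109658503], [0.0, 0.0, 1.0]] [[0.8588, -0.2393, 0.4531, 0.0265], [-0.5123, -0.4139, 0.7525, -0.7708], [0.0075, -0.8783, -0.478, 0.5721], [0.0, 0.0, 0.0, 1.0]]
wrist [[347.2288379040692, 0.0, 318.4973775120657], [0.0, 347.2288379040692, 235.12478027352608], [0.0, 0.0, 1.0]] [[1.0, 0.0011, -0.0012, 0.6496], [0.0006, -0.9536, -0.301, 0.0793], [-0.0015, 0.301, -0.9536, 0.3839], [0.0, 0.0, 0.0, 1.0]]
```

View images.

View pics/scene0.png

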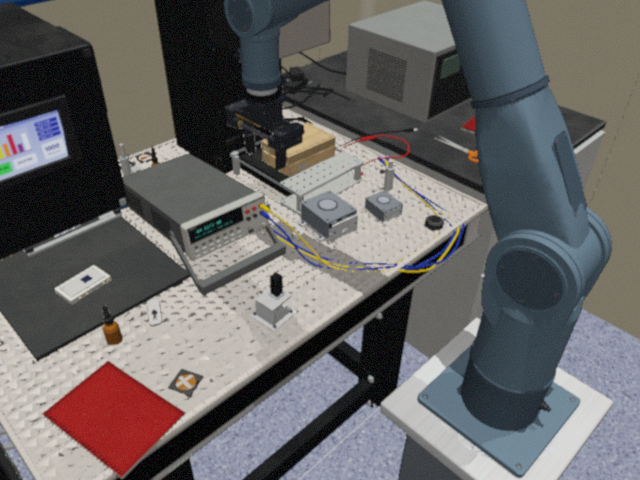

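View pics/side0.png

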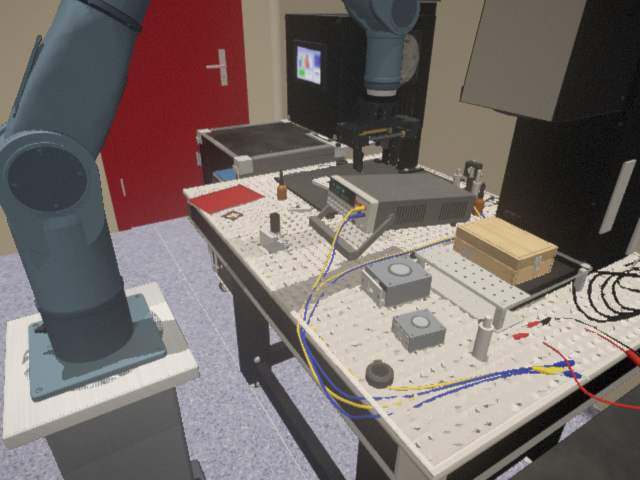

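```bash
cat > h.py <<'E'
import numpy as np,cv2,sys
from station import env,cams
def shot(n,tag):
    d=cams.get_image(n); cv2.imwrite(f"pics/{n}{tag}.png",d["img"][:,:,::-1]); np.savez(f"pics/{n}{tag}.npz",**d); return d
def load(f): return dict(np.load(f"pics/{f}.npz"))
def ray(d,u,v):
    K=d["intrinsics"];P=d["pose"]; r=P[:3,:3]@np.linalg.solve(K,[u,v,1.]); return P[:3,3],r
def onz(d,u,v,z):
    o,r=ray(d,u,v); return o+r*(z-o[2])/r[2]
def tri(*obs):
    A=np.zeros((3,3));b=np.zeros(3)
    for d,u,v in obs:
        o,r=ray(d,u,v); r=r/np.linalg.norm(r); M=np.eye(3)-np.outer(r,r); A+=M;b+=M@o
    return np.linalg.solve(A,b)
def proj(d,p):
    P=d["pose"];c=P[:3,:3].T@(np.asarray(p)-P[:3,3]); c=d["intrinsics"]@c; return c[:2]/c[2]
E
python3 - <<'E'
from h import *
s,d=load("scene0"),load("side0")
print("hook handle top",tri((s,275,275),(d,275,213)))
print("house",tri((s,328,202),(d,400,270)),onz(s,328,202,.06),onz(d,400,270,.06))
print("small",onz(s,383,200,.04),"post",tri((s,388,165),(d,486,322)),"sens",onz(s,433,222,.02))
a=cv2.resize(s["img"][170:250,260:460],None,fx=4,fy=4,interpolation=cv2.INTER_CUBIC)
b=cv2.resize(s["img"][260:335,235:315],None,fx=3.5,fy=3.5,interpolation=cv2.INTER_CUBIC)
c=cv2.resize(d["img"][200:270,240:320],None,fx=3.5,fy=3.5,interpolation=cv2.INTER_CUBIC)
o=np.zeros((590,800,3),np.uint8); o[:320]=a; o[322:322+b.shape[0],:b.shape[1]]=b; o[322:322+c.shape[0],300:300+c.shape[1]]=c
cv2.imwrite("pics/crop1.png",o[:,:,::-1])
E
```

```text
hook handle top [0.45523156 0.14526167 0.10793433]
house [ 0.60667374 -0.16621902  0.0631485 ] [ 0.61418469 -0.17202543  0.06      ] [ 0.60559857 -0.16502295  0.06      ]
small [ 0.5411662  -0.30592348  0.04      ] post [ 0.60458895 -0.39763166  0.07988293] sens [ 0.40557602 -0.34685519  0.02      ]
```

View pics/crop1.png

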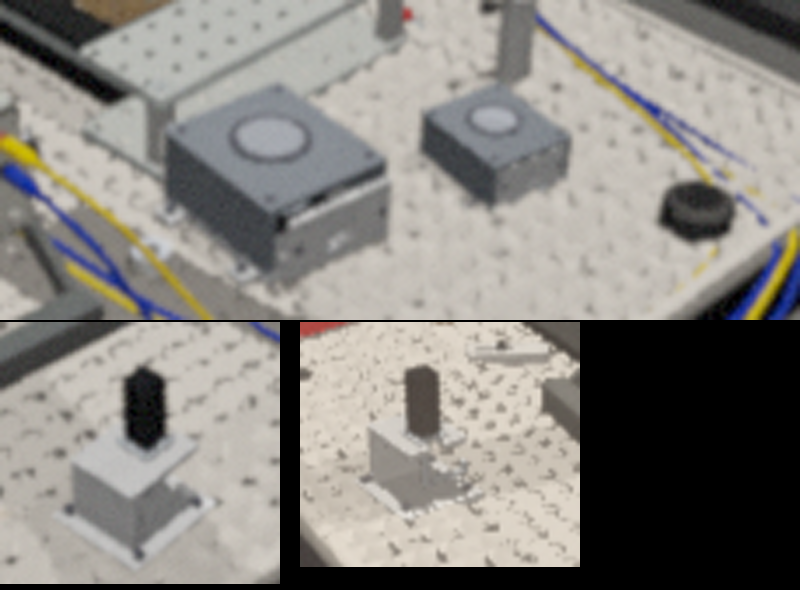

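Request:
{"method": "carry_out", "body": {
  "increments": [
    {"claw": 1, "dp": [2.4, -3.9, 0], "rot": [0, 0, 0]},
    {"claw": 1, "dp": [2.9, -3.9, 0], "rot": [0, 0, 0]},
    {"claw": 1, "dp": [2.9, -3.9, 0], "rot": [0, 0, 0]},
    {"claw": 1, "dp": [2.9, -3.9, 0], "rot": [0, 0, 0]},
    {"claw": 1, "dp": [2.4, -3.9, 0], "rot": [0, 0, 0]}
  ]
}}

```text
clock: 0.65
tool_pos: [0.4531, 0.1364, 0.2386]
ee_rot: [0.707, 0.707, 0.0, -0.0]
force: [-0.4, 0.4, 0.7]
grip_width: 0.0881
```

```bash
python3 - <<'E'
from h import *
import time
d=shot("wrist","1");d=shot("wrist","1"); print(env.get_state()["tool_pos"],env.get_state()["ee_rot"])
w=load("wrist0")
o=np.vstack([w["img"][:240],cv2.resize(d["img"],(480,360))[:, :].copy() if 0 else d["img"][60:400]])
cv2.imwrite("pics/w01.png",o[:,:,::-1])
E
```

```text
[0.44998309 0.13838039 0.238381  ] [ 0.70447694  0.70972489 -0.00097119 -0.00136754]
```

View pics/w01.png

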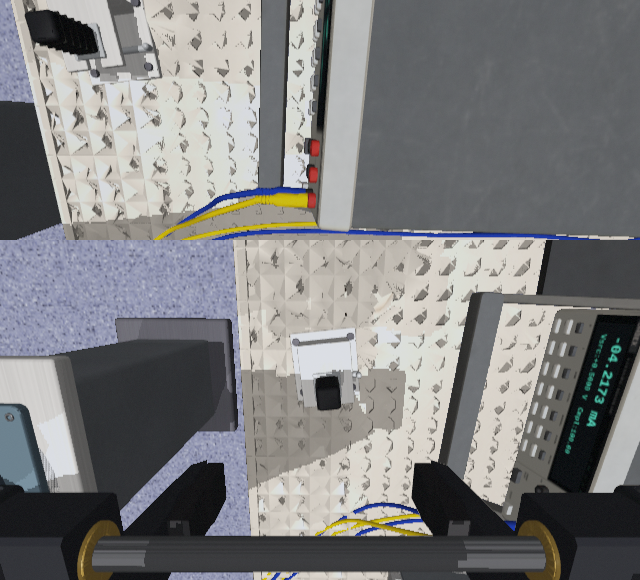

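```bash
python3 - <<'E'
from h import *
d=load("wrist1"); im=d["img"]
c=cv2.resize(im[130:250,270:390],None,fx=5,fy=5,interpolation=cv2.INTER_CUBIC)
cv2.imwrite("pics/crop2.png",c[:,:,::-1])
g=cv2.cvtColor(im,cv2.COLOR_RGB2GRAY)
m=np.zeros_like(g); m[170:245,300:350]=(g[170:245,300:350]<60)*255
cs,_=cv2.findContours(m,cv2.RETR_EXTERNAL,cv2.CHAIN_APPROX_NONE); k=max(cs,key=cv2.contourArea)
print(cv2.minAreaRect(k),cv2.boundingRect(k))
E
```

```text
((327.5247802734375, 212.74752807617188), (33.03523635864258, 23.781389236450195), 84.2894058227539) (316, 196, 25, 34)
```

View pics/crop2.png

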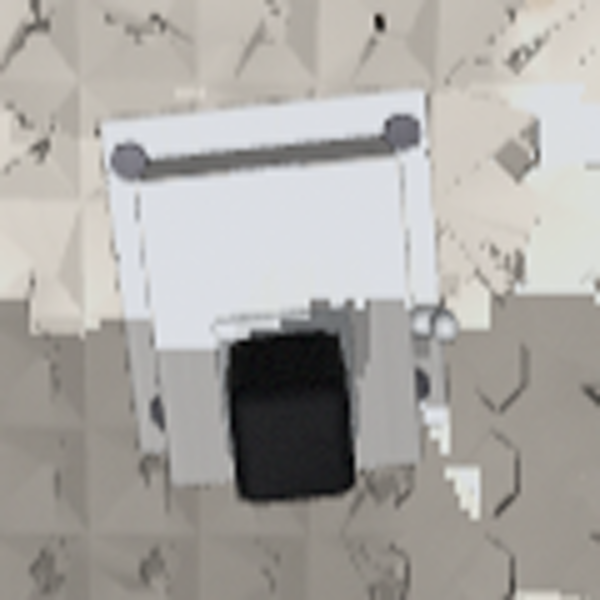

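```bash
python3 - <<'E'
from h import *
d=load("wrist1"); P=lambda x,y,z: onz(d,270+x/5,130+y/5,z)
print("handle top",P(294,445,.108), "pose",np.round(d["pose"],4).tolist())
a,b,c,e=[P(*q,.055) for q in [(175,487),(418,463),(133,182),(402,160)]]
print("fork front",a,b,"back",c,e,np.degrees(np.arctan2(*(b-a)[1::-1])),np.linalg.norm(b-a),np.degrees(np.arctan2(*(e-c)[1::-1])))
y=np.radians(5.7);ux=np.array([np.cos(y),np.sin(y)]);uy=np.array([-ux[1],ux[0]])
print("seat via front",(a+b)[:2]/2+.02*uy)
# handle side corners top
t=[P(*q,.108) for q in [(228,392),(347,385),(355,490),(240,500)]]; print(np.round(t,4))
st=env.get_state();print(st["tool_pos"],st["ee_rot"])
E
```

```text
handle top [0.45428948 0.14648546 0.108     ] pose [[1.0, 0.0092, -0.003, 0.4468], [0.0079, -0.9539, -0.2999, 0.2193], [-0.0056, 0.2999, -0.954, 0.384], [0.0, 0.0, 0.0, 1.0]]
fork front [0.4323924  0.12372148 0.055     ] [0.48012381 0.12907967 0.055     ] back [0.42475879 0.18304941 0.055     ] [0.47491405 0.18751807 0.055     ] 6.405043436459271 0.048031221204828875 5.091409609649762
seat via front [0.45427171 0.14630169]
[[0.4434 0.1553 0.108 ]
 [0.4627 0.1566 0.108 ]
 [0.4645 0.1389 0.108 ]
 [0.4455 0.137  0.108 ]]
[0.44998309 0.13838039 0.238381  ] [ 0.70447694  0.70972489 -0.00097119 -0.00136754]
```

Request:
{"method": "carry_out", "body": {
  "increments": [
    {"claw": 0.2, "dp": [1.1, 0, 3.5], "rot": [0, 0, -0.1]},
    {"claw": 0.2, "dp": [0, 0, 3.5], "rot": [0, 0, 0]},
    {"claw": 0.2, "dp": [0, 0, 3], "rot": [0, 0, 0]},
    {"claw": 0.2, "dp": [0, 0, 0], "rot": [0, 0, 0]},
    {"claw": 0.2, "dp": [0, 0, 0], "rot": [0, 0, 0]}
  ]
}}

```text
clock: 1.25
tool_pos: [0.4553, 0.1457, 0.139]
ee_rot: [0.671, 0.741, -0.0, -0.0]
force: [0.6, 0.2, 0.4]
grip_width: 0.0531
```

```bash
python3 - <<'E'
from h import *
d=shot("wrist","2")
from scipy.spatial.transform import Rotation as R
st=env.get_state();print(st["tool_pos"],R.from_quat(st["ee_rot"]).as_matrix().round(4).tolist(),st["grip_width"],st["qvel"].round(4),np.round(d["pose"],4).tolist())
cv2.imwrite("pics/w2.png",cv2.resize(d["img"][:,100:540],None,fx=1,fy=1)[:,:,::-1])
E
```

```text
[0.45600414 0.1460005  0.13977776] [[-0.0993, 0.9951, 0.0013], [0.9951, 0.0993, 0.0004], [0.0002, 0.0013, -1.0]] 0.05316531177440667 [-0.0001 -0.0214 -0.0023 -0.0077 -0.0008 -0.0076 -0.0021] [[0.995, 0.0954, 0.0296, 0.4476], [0.0999, -0.9488, -0.2997, 0.2246], [-0.0005, 0.3012, -0.9536, 0.2849], [0.0, 0.0, 0.0, 1.0]]
```

View pics/w2.png

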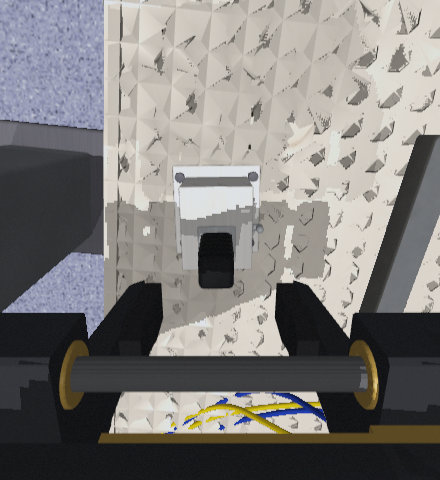

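```bash
python3 - <<'E'
from h import *
d=load("wrist2"); im=d["img"]; g=cv2.cvtColor(im,cv2.COLOR_RGB2GRAY)
for v in (255,265,275,283): 
    w=np.where(g[v,290:345]<55)[0]+290; print(v,w.min(),w.max())
c=g[225:300,316]; print(c.tolist())
print(onz(d,317,272,.108),onz(d,316.5,289,.108))
E
```

```text
255 298 333
265 298 333
275 299 333
283 299 333
[125, 110, 119, 124, 123, 123, 123, 102, 13, 15, 12, 16, 11, 17, 19, 16, 18, 20, 19, 15, 15, 15, 10, 14, 14, 14, 16, 16, 17, 13, 12, 16, 21, 19, 20, 22, 20, 19, 21, 21, 19, 20, 19, 19, 19, 21, 28, 35, 30, 31, 33, 33, 32, 32, 30, 31, 30, 28, 29, 31, 28, 24, 26, 74, 122, 137, 137, 138, 137, 137, 137, 139, 141, 141, 142]
[0.45436587 0.14764935 0.108     ] [0.45510842 0.13730847 0.108     ]
```

Request:
{"method": "carry_out", "body": {
  "increments": [
    {"claw": 0.2, "dp": [0.1, -0.15, 2.7], "rot": [0, 0, 0]},
    {"claw": 0.2, "dp": [0, 0, 2.7], "rot": [0, 0, 0]},
    {"claw": 0.2, "dp": [0, 0, 2.2], "rot": [0, 0, 0]},
    {"claw": 0.2, "dp": [0, 0, 0], "rot": [0, 0, 0]},
    {"claw": 0.2, "dp": [0, 0, 0], "rot": [0, 0, 0]}
  ]
}}

```text
clock: 1.8
tool_pos: [0.4545, 0.1471, 0.0641]
ee_rot: [0.671, 0.741, 0.001, 0.0]
force: [0.4, -0.0, 1.4]
grip_width: 0.0527
```

Request:
{"method": "carry_out", "body": {
  "increments": [
    {"claw": 0.2, "dp": [0, 0, 0], "rot": [0, 0, 0]},
    {"claw": 0.2, "dp": [0, 0, 0], "rot": [0, 0, 0]}
  ]
}}

```text
clock: 2.0
tool_pos: [0.4546, 0.1472, 0.0642]
ee_rot: [0.671, 0.742, 0.001, 0.001]
force: [-0.5, 0.3, 0.5]
grip_width: 0.0531
```

Request:
{"method": "carry_out", "body": {
  "increments": [
    {"claw": -1, "dp": [0, 0, 0], "rot": [0, 0, 0]},
    {"claw": -1, "dp": [0, 0, 0], "rot": [0, 0, 0]},
    {"claw": -1, "dp": [0, 0, 0], "rot": [0, 0, 0]},
    {"claw": -1, "dp": [0, 0, 0], "rot": [0, 0, 0]},
    {"claw": -1, "dp": [0, 0, 0], "rot": [0, 0, 0]}
  ],
  "squeeze": 50
}}

```text
clock: 2.5
tool_pos: [0.4534, 0.1468, 0.0627]
ee_rot: [0.671, 0.742, -0.0, 0.0]
force: [-0.2, -0.5, 0.3]
grip_width: 0.0198
```

Request:
{"method": "carry_out", "body": {
  "increments": [
    {"claw": -1, "dp": [0, 0, -0.5], "rot": [0, 0, 0]},
    {"claw": -1, "dp": [0, 0, -0.5], "rot": [0, 0, 0]},
    {"claw": -1, "dp": [0, 0, 0], "rot": [0, 0, 0]},
    {"claw": -1, "dp": [0, 0, 0], "rot": [0, 0, 0]}
  ]
}}

```text
clock: 2.9
tool_pos: [0.4535, 0.1469, 0.0729]
ee_rot: [0.671, 0.742, 0.0, 0.0]
force: [0.4, 0.0, -0.5]
grip_width: 0.0198
```

Request:
{"method": "carry_out", "body": {
  "increments": [
    {"claw": -1, "dp": [-1.5, 0, 0], "rot": [0, 0, 0]},
    {"claw": -1, "dp": [-1.5, 0, 0], "rot": [0, 0, 0]},
    {"claw": -1, "dp": [-2, 0, 0], "rot": [0, 0, 0]},
    {"claw": -1, "dp": [-2, 0, 0], "rot": [0, 0, 0]},
    {"claw": -1, "dp": [0, 0, 0], "rot": [0, 0, 0]}
  ]
}}

```text
clock: 3.4
tool_pos: [0.4603, 0.0742, 0.0726]
ee_rot: [0.672, 0.74, -0.001, 0.0]
force: [-0.9, -0.2, -0.7]
grip_width: 0.0198
```

Request:
{"method": "carry_out", "body": {
  "increments": [
    {"claw": -1, "dp": [0, 0, -3], "rot": [0, 0, 0]},
    {"claw": -1, "dp": [0, 0, -4], "rot": [0, 0, 0]},
    {"claw": -1, "dp": [0, 0, -4], "rot": [0, 0, 0]},
    {"claw": -1, "dp": [0, 0, -4], "rot": [0, 0, 0]},
    {"claw": -1, "dp": [0, 0, 0], "rot": [0, 0, 0]}
  ]
}}

```text
clock: 3.9
tool_pos: [0.4634, 0.079, 0.2275]
ee_rot: [0.671, 0.742, 0.004, 0.003]
force: [0.4, 0.3, -1.5]
grip_width: 0.0197
```

```bash
python3 - <<'E'
from h import *
d=load("scene0"); P=lambda x,y,z: onz(d,260+x/4,170+y/4,z)[:2]
L,T,R_,B=[P(*q,.06) for q in [(167,132),(275,86),(387,157),(280,213)]]
for n,p in zip("LTRB",[L,T,R_,B]): print(n,p)
for n,a,b in [("front",R_,B),("back",T,L),("lside",B,L),("rside",R_,T)]: v=b-a; print(n,np.linalg.norm(v),np.degrees(np.arctan2(v[1],v[0])))
print((R_+B)/2,(L+T)/2)
E
```

```text
L [ 0.65700124 -0.11983132]
T [ 0.64708659 -0.2081251 ]
R [ 0.54183233 -0.20202747]
B [ 0.54661936 -0.1106046 ]
front 0.09154811690002493 87.00264927731449
back 0.08884870330004559 83.59300599024338
lside 0.11076683506553864 -4.778194001287161
rside 0.10543073967857965 -3.315573523307653
[ 0.54422584 -0.15631603] [ 0.65204391 -0.16397821]
```

Request:
{"method": "carry_out", "body": {
  "increments": [
    {"claw": -1, "dp": [0, 0, 0], "rot": [0, 0, 0.09]},
    {"claw": -1, "dp": [0, 0, 0], "rot": [0, 0, 0.085]},
    {"claw": -1, "dp": [-4, 0.8, 0], "rot": [0, 0, 0]},
    {"claw": -1, "dp": [-4.7, 1, 0], "rot": [0, 0, 0]},
    {"claw": -1, "dp": [-4.7, 1, 0], "rot": [0, 0, 0]}
  ]
}}

```text
clock: 4.4
tool_pos: [0.4779, -0.0588, 0.2218]
ee_rot: [0.732, 0.681, -0.0, -0.0]
force: [1.7, 0.5, -0.7]
grip_width: 0.0196
```

Request:
{"method": "carry_out", "body": {
  "increments": [
    {"claw": -1, "dp": [-4.7, 1, 0], "rot": [0, 0, 0]},
    {"claw": -1, "dp": [-4.7, 1, 0], "rot": [0, 0, 0]},
    {"claw": -1, "dp": [-4.6, 1, 0], "rot": [0, 0, 0]},
    {"claw": -1, "dp": [0, 0, 0], "rot": [0, 0, 0]},
    {"claw": -1, "dp": [0, 0, 0], "rot": [0, 0, 0]}
  ]
}}

```text
clock: 4.9
tool_pos: [0.4972, -0.2004, 0.2215]
ee_rot: [0.734, 0.679, -0.0, -0.001]
force: [0.1, 0.7, -0.7]
grip_width: 0.0194
```

```bash
python3 - <<'E'
from h import *
from scipy.spatial.transform import Rotation as R
d=shot("wrist","3"); s=shot("scene","3")
st=env.get_state();print(st["clock"],st["tool_pos"],R.from_quat(st["ee_rot"]).as_matrix().round(4).tolist())
cv2.imwrite("pics/w3.png",d["img"][:,:,::-1])
E
```

```text
5.0 [ 0.49756747 -0.1983029   0.22182988] [[0.0728, 0.9973, -0.0014], [0.9973, -0.0728, 0.0013], [0.0012, -0.0015, -1.0]]
```

View pics/w3.png

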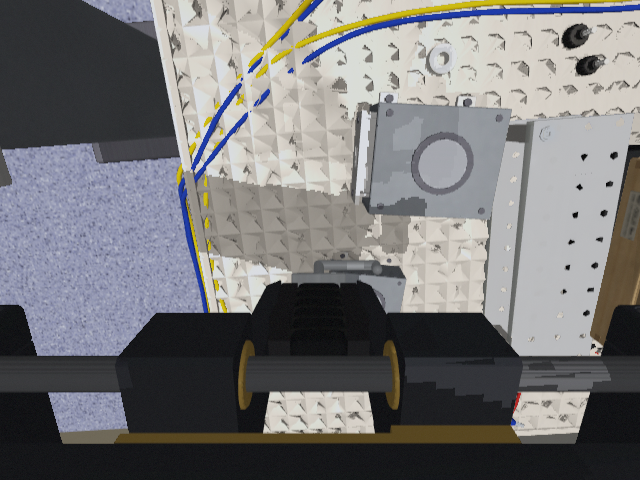

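```bash
python3 - <<'E'
from h import *
d=load("wrist3"); s=load("scene3")
a=cv2.resize(d["img"][90:225,345:525],None,fx=3.8,fy=3.8,interpolation=cv2.INTER_CUBIC)
cv2.imwrite("pics/crop3.png",a[:,:,::-1]); print(a.shape)
F=[onz(d,*q,.06)[:2] for q in [(377,103),(511,108),(489,218),(369,212)]]
print(np.round(F,4)); 
for i in range(4): v=F[(i+1)%4]-F[i]; print(np.linalg.norm(v),np.degrees(np.arctan2(v[1],v[0])))
E
```

```text
(513, 684, 3)
[[ 0.5525 -0.1072]
 [ 0.6635 -0.1196]
 [ 0.652  -0.2134]
 [ 0.5429 -0.1995]]
0.11164061379514566 -6.3692098813844655
0.09451946910645571 -97.0091655345545
0.10992941030775916 172.72836336830088
0.09278463461148917 84.04399737491724
```

View pics/crop3.png

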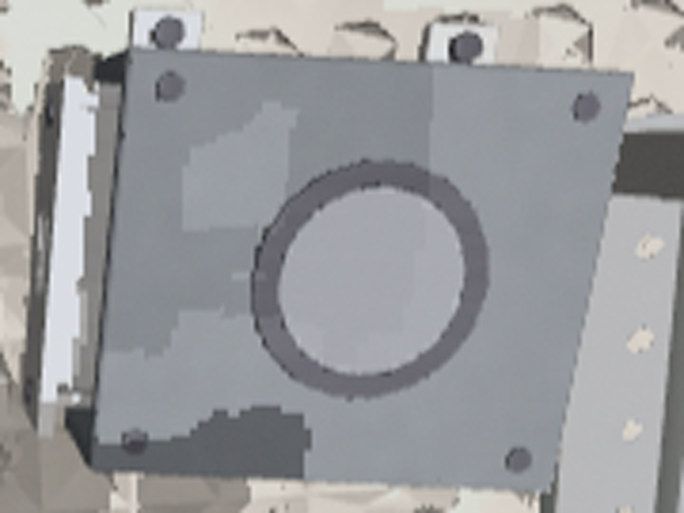

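```bash
python3 - <<'E'
from h import *
d=load("wrist3"); P=lambda x,y,z: onz(d,345+x/3.8,90+y/3.8,z)[:2]
FL,BL,BR,FR=F=[P(*q,.06) for q in [(131,50),(632,73),(552,492),(92,468)]]
print(np.round(F,4))
for i in range(4): v=F[(i+1)%4]-F[i]; print(np.linalg.norm(v),np.degrees(np.arctan2(v[1],v[0])))
fm=(FL+FR)/2; bm=(BL+BR)/2; C=(fm+bm)/2
dv=bm-fm; print("front mid",fm,"axis",np.degrees(np.arctan2(dv[1],dv[0])))
y=np.radians(-6.3);ux=np.array([np.cos(y),np.sin(y)]);uy=np.array([-ux[1],ux[0]])
f2=C-.056*ux; print("front from centre",f2)
for q in [(65,78),(42,400),(98,80),(75,400)]:
    p=P(*q,.0535); print(p,"in housing",(p-f2)@ux,(p-f2)@uy)
E
```

```text
[[ 0.5546 -0.1075]
 [ 0.6638 -0.1205]
 [ 0.6532 -0.2149]
 [ 0.5431 -0.2006]]
0.11003849787616704 -6.827949449108834
0.09492381821776444 -96.43083525122697
0.1110639418998033 172.5986238955903
0.09381070688641159 82.95097046673374
front mid [ 0.5488247  -0.15400425] axis -7.115992526547142
front from centre [ 0.54801205 -0.1547065 ]
[ 0.54078451 -0.11191084] in housing -0.011880037887855206 0.04174410923929711
[ 0.53245563 -0.1844871 ] in housing -0.012194513237582373 -0.03130782756023254
[ 0.54814165 -0.11289646] in housing -0.004459176464196426 0.041571765266960437
[ 0.54037304 -0.18508847] in housing -0.004258930864579362 -0.0310367588031695
```

Request:
{"method": "carry_out", "body": {
  "increments": [
    {"claw": -1, "dp": [0, 0, 0], "rot": [0, 0, 0.044]},
    {"claw": -1, "dp": [2.5, -1, 0], "rot": [0, 0, 0]},
    {"claw": -1, "dp": [2.5, -1, 0], "rot": [0, 0, 0]},
    {"claw": -1, "dp": [0, 0, 4], "rot": [0, 0, 0]},
    {"claw": -1, "dp": [0, 0, 4], "rot": [0, 0, 0]}
  ]
}}

```text
clock: 5.5
tool_pos: [0.485, -0.1453, 0.1428]
ee_rot: [0.746, 0.666, 0.001, 0.001]
force: [1.3, -0.6, -1.1]
grip_width: 0.0194
```

Request:
{"method": "carry_out", "body": {
  "increments": [
    {"claw": -1, "dp": [0, 0, 3], "rot": [0, 0, 0]},
    {"claw": -1, "dp": [0, 0, 2.5], "rot": [0, 0, 0]},
    {"claw": -1, "dp": [0, 0, 1], "rot": [0, 0, 0]},
    {"claw": -1, "dp": [0, 0, 0], "rot": [0, 0, 0]},
    {"claw": -1, "dp": [0, 0, 0], "rot": [0, 0, 0]}
  ]
}}

```text
clock: 6.0
tool_pos: [0.4845, -0.1478, 0.0786]
ee_rot: [0.748, 0.664, 0.0, 0.0]
force: [1.0, 0.5, -0.8]
grip_width: 0.0198
```

```bash
python3 - <<'E'
from h import *
from scipy.spatial.transform import Rotation as R
s=shot("scene","4");e=shot("side","4")
st=env.get_state();print(st["clock"],st["tool_pos"],R.from_quat(st["ee_rot"]).as_matrix().round(4).tolist(),st["force"])
a=cv2.resize(s["img"][150:270,250:410],None,fx=4,fy=4,interpolation=cv2.INTER_CUBIC)[:300]
b=cv2.resize(e["img"][220:320,320:480],None,fx=4,fy=4,interpolation=cv2.INTER_CUBIC)[:290]
a=cv2.resize(s["img"][165:240,270:400],None,fx=5,fy=4,interpolation=cv2.INTER_CUBIC)
b=cv2.resize(e["img"][230:305,320:450],None,fx=5,fy=4,interpolation=cv2.INTER_CUBIC)
cv2.imwrite("pics/crop4.png",np.vstack([a,b])[:,:,::-1])
E
```

```text
6.1 [ 0.48486148 -0.1483177   0.07902379] [[0.1183, 0.993, 0.0024], [0.993, -0.1183, -0.0005], [-0.0002, 0.0025, -1.0]] [-0.05369281  0.39415964 -1.00499272]
```

View pics/crop4.png

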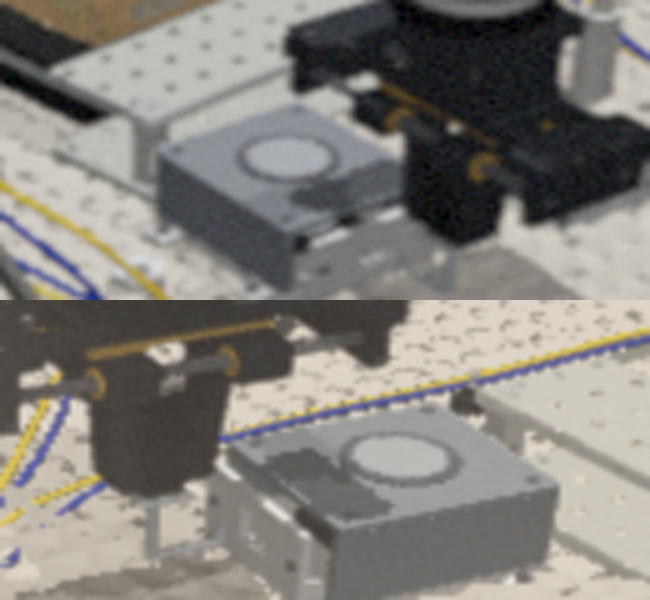

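```bash
python3 - <<'E'
from h import *
s,e=load("scene4"),load("side4")
f=np.array([.5483,-.1545]);y=-.117;ux=np.array([np.cos(y),np.sin(y)]);uy=np.array([-ux[1],ux[0]])
H=lambda p:np.round([(p[:2]-f)@ux,(p[:2]-f)@uy,p[2]],4)
print("hole side",H(onz(e,320+257/5,230+(527-300)/4,.0315)),"scene",H(onz(s,270+375/5,165+257/4,.0315)),"tri",H(tri((e,371.4,286.75),(s,345,229.25))))
print("tip top side",H(onz(e,320+213/5,230+(515-300)/4,.041)),"foot end bottom",H(onz(e,320+217/5,230+(552-300)/4,.031)))
print("tcp",H(env.get_state()["tool_pos"]))
E
```

```text
hole side [-0.0095  0.0005  0.0315] scene [-0.0192  0.0043  0.0315] tri [-0.012   0.0004  0.0291]
tip top side [-0.0288  0.0061  0.041 ] foot end bottom [-0.0368 -0.0125  0.031 ]
tcp [-0.0637 -0.0013  0.079 ]
```

Request:
{"method": "carry_out", "body": {
  "increments": [
    {"claw": -1, "dp": [0.1, 0, 0.3], "rot": [0, 0, 0]},
    {"claw": -1, "dp": [0, 0, 0], "rot": [0, 0, 0]},
    {"claw": -1, "dp": [0, 0.5, 0], "rot": [0, 0, 0]},
    {"claw": -1, "dp": [0, 0.5, 0], "rot": [0, 0, 0]},
    {"claw": -1, "dp": [0, 0, 0], "rot": [0, 0, 0]}
  ]
}}

```text
clock: 6.6
tool_pos: [0.4951, -0.1487, 0.0749]
ee_rot: [0.748, 0.664, 0.0, 0.001]
force: [-0.1, -0.7, -1.9]
grip_width: 0.0197
```

Request:
{"method": "carry_out", "body": {
  "increments": [
    {"claw": -1, "dp": [0, 0.4, 0], "rot": [0, 0, 0]},
    {"claw": -1, "dp": [0, 0.4, 0], "rot": [0, 0, 0]},
    {"claw": -1, "dp": [0, 0.4, 0], "rot": [0, 0, 0]},
    {"claw": -1, "dp": [0, 0, 0], "rot": [0, 0, 0]}
  ]
}}

```text
clock: 7.0
tool_pos: [0.5065, -0.15, 0.0748]
ee_rot: [0.748, 0.664, 0.0, 0.0]
force: [-0.6, -0.0, -0.7]
grip_width: 0.0196
```

Request:
{"method": "carry_out", "body": {
  "increments": [
    {"claw": -1, "dp": [0, 0.4, 0], "rot": [0, 0, 0]},
    {"claw": -1, "dp": [0, 0.4, 0], "rot": [0, 0, 0]},
    {"claw": -1, "dp": [0, 0.4, 0], "rot": [0, 0, 0]},
    {"claw": -1, "dp": [0, 0, 0], "rot": [0, 0, 0]}
  ]
}}

```text
clock: 7.4
tool_pos: [0.5184, -0.1515, 0.0748]
ee_rot: [0.748, 0.664, 0.0, 0.0]
force: [-0.4, 0.2, -1.6]
grip_width: 0.0193
```

Request:
{"method": "carry_out", "body": {
  "increments": [
    {"claw": -1, "dp": [0, 0, -0.4], "rot": [0, 0, 0]},
    {"claw": -1, "dp": [0, 0, -0.4], "rot": [0, 0, 0]},
    {"claw": -1, "dp": [0, 0, 0], "rot": [0, 0, 0]},
    {"claw": -1, "dp": [0, 0, 0], "rot": [0, 0, 0]}
  ]
}}

```text
clock: 7.8
tool_pos: [0.5177, -0.1515, 0.083]
ee_rot: [0.748, 0.664, 0.0, 0.0]
force: [-0.2, -0.1, -0.0]
grip_width: 0.0193
```

Request:
{"method": "carry_out", "body": {
  "increments": [
    {"claw": -1, "dp": [0, -0.3, 0], "rot": [0, 0, 0]},
    {"claw": -1, "dp": [0, -0.3, 0], "rot": [0, 0, 0]},
    {"claw": -1, "dp": [0, -0.2, 0], "rot": [0, 0, 0]},
    {"claw": -1, "dp": [0, -0.2, 0], "rot": [0, 0, 0]},
    {"claw": -1, "dp": [0, 0, 0], "rot": [0, 0, 0]}
  ]
}}

```text
clock: 8.3
tool_pos: [0.5081, -0.1503, 0.0829]
ee_rot: [0.748, 0.664, 0.0, 0.001]
force: [2.2, 0.9, -1.5]
grip_width: 0.0198
```

Request:
{"method": "carry_out", "body": {
  "increments": [
    {"claw": -1, "dp": [0, -0.2, 0], "rot": [0, 0, 0]},
    {"claw": -1, "dp": [0, -0.2, 0], "rot": [0, 0, 0]},
    {"claw": -1, "dp": [0, -0.2, 0], "rot": [0, 0, 0]},
    {"claw": -1, "dp": [0, -0.2, 0], "rot": [0, 0, 0]},
    {"claw": -1, "dp": [0, -0.2, 0], "rot": [0, 0, 0]}
  ]
}}

```text
clock: 8.8
tool_pos: [0.4979, -0.149, 0.0829]
ee_rot: [0.748, 0.664, 0.0, 0.0]
force: [3.0, -0.7, -0.9]
grip_width: 0.0195
```

Request:
{"method": "carry_out", "body": {
  "increments": [
    {"claw": -1, "dp": [0, -0.2, 0], "rot": [0, 0, 0]},
    {"claw": -1, "dp": [0, -0.2, 0], "rot": [0, 0, 0]},
    {"claw": -1, "dp": [0, -0.1, 0], "rot": [0, 0, 0]},
    {"claw": -1, "dp": [0, -0.1, 0], "rot": [0, 0, 0]},
    {"claw": -1, "dp": [0, 0, 0], "rot": [0, 0, 0]}
  ]
}}

```text
clock: 9.3
tool_pos: [0.4917, -0.1483, 0.0828]
ee_rot: [0.748, 0.664, -0.0, -0.0]
force: [2.4, -0.5, 0.6]
grip_width: 0.0197
```

Request:
{"method": "carry_out", "body": {
  "increments": [
    {"claw": -1, "dp": [0, -0.1, 0], "rot": [0, 0, 0]},
    {"claw": -1, "dp": [0, -0.1, 0], "rot": [0, 0, 0]},
    {"claw": -1, "dp": [0, -0.1, 0], "rot": [0, 0, 0]},
    {"claw": -1, "dp": [0, -0.1, 0], "rot": [0, 0, 0]},
    {"claw": -1, "dp": [0, 0, 0], "rot": [0, 0, 0]}
  ]
}}

```text
clock: 9.8
tool_pos: [0.4877, -0.1478, 0.0827]
ee_rot: [0.748, 0.664, -0.0, -0.0]
force: [2.1, -0.0, 0.3]
grip_width: 0.0198
```

Request:
{"method": "carry_out", "body": {
  "increments": [
    {"claw": -1, "dp": [0, -0.05, 0], "rot": [0, 0, 0]},
    {"claw": -1, "dp": [0, -0.05, 0], "rot": [0, 0, 0]},
    {"claw": -1, "dp": [0, -0.05, 0], "rot": [0, 0, 0]},
    {"claw": -1, "dp": [0, 0, 0], "rot": [0, 0, 0]}
  ]
}}

```text
clock: 10.2
tool_pos: [0.4863, -0.1476, 0.0827]
ee_rot: [0.748, 0.664, -0.0, -0.0]
force: [3.1, 1.0, 1.2]
grip_width: 0.0198
```

Request:
{"method": "carry_out", "body": {
  "increments": [
    {"claw": -1, "dp": [0, -0.05, 0], "rot": [0, 0, 0]},
    {"claw": -1, "dp": [0, -0.05, 0], "rot": [0, 0, 0]},
    {"claw": -1, "dp": [0, 0, 0], "rot": [0, 0, 0]}
  ]
}}

```text
clock: 10.5
tool_pos: [0.4853, -0.1475, 0.0827]
ee_rot: [0.748, 0.664, -0.0, -0.0]
force: [3.1, 0.6, 0.1]
grip_width: 0.0196
```

Request:
{"method": "carry_out", "body": {
  "increments": [
    {"claw": -1, "dp": [0, -0.05, 0], "rot": [0, 0, 0]},
    {"claw": -1, "dp": [0, -0.05, 0], "rot": [0, 0, 0]},
    {"claw": -1, "dp": [0, 0, 0], "rot": [0, 0, 0]}
  ]
}}

```text
clock: 10.8
tool_pos: [0.4843, -0.1474, 0.0827]
ee_rot: [0.748, 0.664, -0.0, -0.0]
force: [2.7, -1.0, 1.0]
grip_width: 0.02
```

Request:
{"method": "carry_out", "body": {
  "increments": [
    {"claw": -1, "dp": [0, -0.05, 0], "rot": [0, 0, 0]},
    {"claw": -1, "dp": [0, 0, 0], "rot": [0, 0, 0]}
  ]
}}

```text
clock: 11.0
tool_pos: [0.4838, -0.1473, 0.0827]
ee_rot: [0.748, 0.664, -0.0, -0.0]
force: [2.5, 0.1, 0.3]
grip_width: 0.0196
```

Request:
{"method": "carry_out", "body": {
  "increments": [
    {"claw": -1, "dp": [0, -0.05, 0], "rot": [0, 0, 0]},
    {"claw": -1, "dp": [0, 0, 0], "rot": [0, 0, 0]}
  ]
}}

```text
clock: 11.2
tool_pos: [0.4833, -0.1473, 0.0827]
ee_rot: [0.748, 0.664, -0.0, -0.0]
force: [3.7, 0.7, 1.6]
grip_width: 0.0192
```

Request:
{"method": "carry_out", "body": {
  "increments": [
    {"claw": -1, "dp": [0, -0.05, 0], "rot": [0, 0, 0]},
    {"claw": -1, "dp": [0, -0.05, 0], "rot": [0, 0, 0]},
    {"claw": -1, "dp": [0, 0, 0], "rot": [0, 0, 0]}
  ]
}}

```text
clock: 11.5
tool_pos: [0.4823, -0.1472, 0.0827]
ee_rot: [0.748, 0.664, -0.0, -0.0]
force: [2.4, 0.2, 0.9]
grip_width: 0.0196
```

Request:
{"method": "carry_out", "body": {
  "increments": [
    {"claw": -1, "dp": [0, -0.05, 0], "rot": [0, 0, 0]},
    {"claw": -1, "dp": [0, -0.05, 0], "rot": [0, 0, 0]},
    {"claw": -1, "dp": [0, 0, 0], "rot": [0, 0, 0]}
  ]
}}

```text
clock: 11.8
tool_pos: [0.4813, -0.1471, 0.0827]
ee_rot: [0.748, 0.664, -0.0, -0.0]
force: [2.7, 0.5, 0.6]
grip_width: 0.0196
```

Request:
{"method": "carry_out", "body": {
  "increments": [
    {"claw": -1, "dp": [0, -0.05, 0], "rot": [0, 0, 0]},
    {"claw": -1, "dp": [0, -0.05, 0], "rot": [0, 0, 0]},
    {"claw": -1, "dp": [0, 0, 0], "rot": [0, 0, 0]}
  ]
}}

```text
clock: 12.1
tool_pos: [0.4803, -0.1469, 0.0827]
ee_rot: [0.748, 0.664, -0.0, -0.0]
force: [2.3, 0.8, -0.0]
grip_width: 0.0197
```

Request:
{"method": "carry_out", "body": {
  "increments": [
    {"claw": -1, "dp": [0, -0.05, 0], "rot": [0, 0, 0]},
    {"claw": -1, "dp": [0, 0, 0], "rot": [0, 0, 0]}
  ]
}}

```text
clock: 12.3
tool_pos: [0.4799, -0.1469, 0.0827]
ee_rot: [0.748, 0.664, -0.0, -0.0]
force: [3.1, -0.4, 0.0]
grip_width: 0.0196
```

Request:
{"method": "carry_out", "body": {
  "increments": [
    {"claw": -1, "dp": [0, -0.05, 0], "rot": [0, 0, 0]},
    {"claw": -1, "dp": [0, -0.05, 0], "rot": [0, 0, 0]},
    {"claw": -1, "dp": [0, 0, 0], "rot": [0, 0, 0]}
  ]
}}

```text
clock: 12.6
tool_pos: [0.4788, -0.1468, 0.0827]
ee_rot: [0.748, 0.664, -0.0, -0.0]
force: [2.9, 0.9, 0.5]
grip_width: 0.0197
```

Request:
{"method": "carry_out", "body": {
  "increments": [
    {"claw": -1, "dp": [0, -0.05, 0], "rot": [0, 0, 0]},
    {"claw": -1, "dp": [0, -0.05, 0], "rot": [0, 0, 0]},
    {"claw": -1, "dp": [0, 0, 0], "rot": [0, 0, 0]}
  ]
}}

```text
clock: 12.9
tool_pos: [0.4778, -0.1467, 0.0827]
ee_rot: [0.748, 0.664, -0.0, -0.0]
force: [2.9, -0.1, 0.5]
grip_width: 0.0195
```

Request:
{"method": "carry_out", "body": {
  "increments": [
    {"claw": -1, "dp": [0, -0.05, 0], "rot": [0, 0, 0]},
    {"claw": -1, "dp": [0, -0.05, 0], "rot": [0, 0, 0]},
    {"claw": -1, "dp": [0, 0, 0], "rot": [0, 0, 0]}
  ]
}}

```text
clock: 13.2
tool_pos: [0.4768, -0.1465, 0.0827]
ee_rot: [0.748, 0.664, -0.0, -0.0]
force: [2.8, 0.1, 0.7]
grip_width: 0.0197
```

Request:
{"method": "carry_out", "body": {
  "increments": [
    {"claw": -1, "dp": [0, -0.05, 0], "rot": [0, 0, 0]},
    {"claw": -1, "dp": [0, -0.05, 0], "rot": [0, 0, 0]},
    {"claw": -1, "dp": [0, 0, 0], "rot": [0, 0, 0]}
  ]
}}

```text
clock: 13.5
tool_pos: [0.4758, -0.1464, 0.0827]
ee_rot: [0.748, 0.664, -0.0, -0.0]
force: [2.7, -0.1, 0.5]
grip_width: 0.0196
```

Request:
{"method": "carry_out", "body": {
  "increments": [
    {"claw": -1, "dp": [0, -0.05, 0], "rot": [0, 0, 0]},
    {"claw": -1, "dp": [0, -0.05, 0], "rot": [0, 0, 0]},
    {"claw": -1, "dp": [0, 0, 0], "rot": [0, 0, 0]}
  ]
}}

```text
clock: 13.8
tool_pos: [0.4754, -0.1463, 0.0828]
ee_rot: [0.748, 0.664, 0.0, 0.0]
force: [4.7, -0.2, -1.8]
grip_width: 0.0198
```

Request:
{"method": "carry_out", "body": {
  "increments": [
    {"claw": -1, "dp": [0, -0.05, 0], "rot": [0, 0, 0]},
    {"claw": -1, "dp": [0, -0.05, 0], "rot": [0, 0, 0]},
    {"claw": -1, "dp": [0, 0, 0], "rot": [0, 0, 0]}
  ]
}}

```text
clock: 14.1
tool_pos: [0.4752, -0.1463, 0.0829]
ee_rot: [0.748, 0.664, 0.001, 0.001]
force: [6.9, 0.3, -3.1]
grip_width: 0.0196
```

```bash
python3 - <<'E'
from h import *
e=shot("side","5"); s=shot("scene","5")
st=env.get_state();print(st["clock"],st["tool_pos"],st["force"])
a=cv2.resize(s["img"][165:240,270:400],None,fx=5,fy=4,interpolation=cv2.INTER_CUBIC)
b=cv2.resize(e["img"][230:305,320:450],None,fx=5,fy=4,interpolation=cv2.INTER_CUBIC)
cv2.imwrite("pics/crop5.png",np.vstack([a,b])[:,:,::-1])
E
```

```text
14.2 [ 0.47520223 -0.14629856  0.08291409] [ 6.27147513  0.06641339 -3.25703894]
```

View pics/crop5.png

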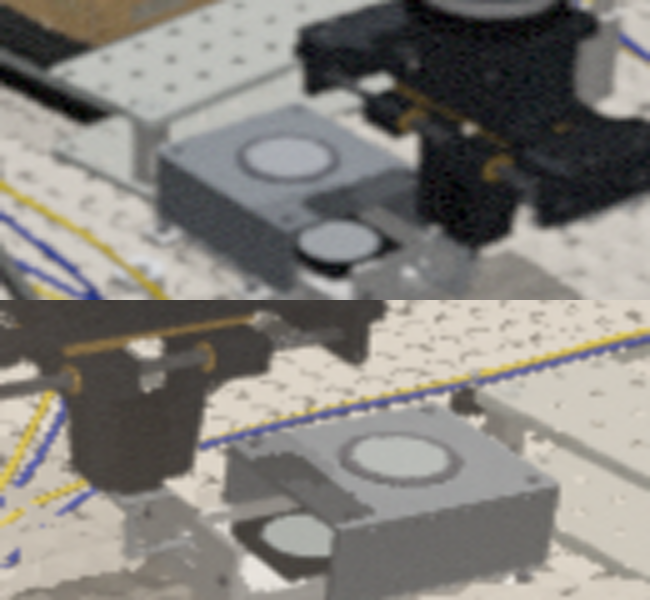

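Request:
{"method": "carry_out", "body": {
  "increments": [
    {"claw": -1, "dp": [0, -0.05, 0], "rot": [0, 0, 0]},
    {"claw": -1, "dp": [0, -0.05, 0], "rot": [0, 0, 0]},
    {"claw": -1, "dp": [0, 0, 0], "rot": [0, 0, 0]}
  ]
}}

```text
clock: 14.5
tool_pos: [0.475, -0.1463, 0.083]
ee_rot: [0.748, 0.664, 0.001, 0.002]
force: [8.8, -0.5, -5.9]
grip_width: 0.0196
```

Request:
{"method": "carry_out", "body": {
  "increments": [
    {"claw": -1, "dp": [0, -0.05, 0], "rot": [0, 0, 0]},
    {"claw": -1, "dp": [0, 0, 0], "rot": [0, 0, 0]}
  ]
}}

```text
clock: 14.7
tool_pos: [0.475, -0.1463, 0.0831]
ee_rot: [0.748, 0.664, 0.002, 0.002]
force: [9.7, -0.8, -5.5]
grip_width: 0.0198
```

Request:
{"method": "carry_out", "body": {
  "increments": [
    {"claw": -1, "dp": [0, -0.05, 0], "rot": [0, 0, 0]},
    {"claw": -1, "dp": [0, 0, 0], "rot": [0, 0, 0]},
    {"claw": -1, "dp": [0, 0, 0], "rot": [0, 0, 0]},
    {"claw": -1, "dp": [0, 0, 0], "rot": [0, 0, 0]}
  ]
}}

```text
clock: 15.1
tool_pos: [0.4748, -0.1463, 0.0832]
ee_rot: [0.748, 0.664, 0.002, 0.002]
force: [10.4, -1.2, -6.3]
grip_width: 0.0198
```

Request:
{"method": "carry_out", "body": {
  "increments": [
    {"claw": -1, "dp": [0, 0, 0], "rot": [0, 0, 0]},
    {"claw": -1, "dp": [0, 0, 0], "rot": [0, 0, 0]},
    {"claw": -1, "dp": [0, 0, 0], "rot": [0, 0, 0]},
    {"claw": -1, "dp": [0, 0, 0], "rot": [0, 0, 0]}
  ]
}}

```text
clock: 15.5
tool_pos: [0.4749, -0.1463, 0.0832]
ee_rot: [0.748, 0.664, 0.002, 0.002]
force: [10.5, -0.9, -6.5]
grip_width: 0.0197
```

Request:
{"method": "carry_out", "body": {
  "increments": [
    {"claw": -1, "dp": [0, 0.1, 0], "rot": [0, 0, 0]},
    {"claw": -1, "dp": [0, 0.1, 0], "rot": [0, 0, 0]},
    {"claw": -1, "dp": [0, 0.1, 0], "rot": [0, 0, 0]},
    {"claw": -1, "dp": [0, 0.1, 0], "rot": [0, 0, 0]},
    {"claw": -1, "dp": [0, 0, 0], "rot": [0, 0, 0]}
  ]
}}

```text
clock: 16.0
tool_pos: [0.4755, -0.1465, 0.0826]
ee_rot: [0.748, 0.664, -0.0, -0.0]
force: [3.1, -0.3, 0.9]
grip_width: 0.0199
```

Request:
{"method": "carry_out", "body": {
  "increments": [
    {"claw": -1, "dp": [0, 0.1, 0], "rot": [0, 0, 0]},
    {"claw": -1, "dp": [0, 0.2, 0], "rot": [0, 0, 0]},
    {"claw": -1, "dp": [0, 0.2, 0], "rot": [0, 0, 0]},
    {"claw": -1, "dp": [0, 0, 0], "rot": [0, 0, 0]}
  ]
}}

```text
clock: 16.4
tool_pos: [0.4804, -0.147, 0.0824]
ee_rot: [0.748, 0.664, -0.0, -0.001]
force: [0.5, 1.0, -1.1]
grip_width: 0.0196
```

Request:
{"method": "carry_out", "body": {
  "increments": [
    {"claw": -1, "dp": [0, 0, 0.3], "rot": [0, 0, 0]},
    {"claw": -1, "dp": [0, 0, 0.3], "rot": [0, 0, 0]},
    {"claw": -1, "dp": [0, 0, 0.15], "rot": [0, 0, 0]},
    {"claw": -1, "dp": [0, 0, 0], "rot": [0, 0, 0]},
    {"claw": -1, "dp": [0, 0, 0], "rot": [0, 0, 0]}
  ]
}}

```text
clock: 16.9
tool_pos: [0.4809, -0.147, 0.0752]
ee_rot: [0.748, 0.664, -0.0, -0.0]
force: [0.2, -0.8, -0.3]
grip_width: 0.0192
```

Request:
{"method": "carry_out", "body": {
  "increments": [
    {"claw": -1, "dp": [0, -0.3, 0], "rot": [0, 0, 0]},
    {"claw": -1, "dp": [0, -0.3, 0], "rot": [0, 0, 0]},
    {"claw": -1, "dp": [0, -0.2, 0], "rot": [0, 0, 0]},
    {"claw": -1, "dp": [0, 0, 0], "rot": [0, 0, 0]}
  ]
}}

```text
clock: 17.3
tool_pos: [0.4725, -0.1461, 0.0752]
ee_rot: [0.748, 0.664, -0.0, -0.0]
force: [0.0, -0.7, -0.6]
grip_width: 0.0192
```

Free (TCP is past the former contact point with no force). Withdraw fully, then rise.

Request:
{"method": "carry_out", "body": {
  "increments": [
    {"claw": -1, "dp": [0, -0.8, 0], "rot": [0, 0, 0]},
    {"claw": -1, "dp": [0, -1, 0], "rot": [0, 0, 0]},
    {"claw": -1, "dp": [0, -1, 0], "rot": [0, 0, 0]},
    {"claw": -1, "dp": [0, -0.7, 0], "rot": [0, 0, 0]},
    {"claw": -1, "dp": [0, 0, 0], "rot": [0, 0, 0]}
  ]
}}

```text
clock: 17.8
tool_pos: [0.4366, -0.1418, 0.0752]
ee_rot: [0.748, 0.664, -0.0, -0.001]
force: [-0.2, 0.3, -0.3]
grip_width: 0.0197
```

Request:
{"method": "carry_out", "body": {
  "increments": [
    {"claw": -1, "dp": [0, 0, -3], "rot": [0, 0, 0]},
    {"claw": -1, "dp": [0, 0, -4], "rot": [0, 0, 0]},
    {"claw": -1, "dp": [0, 0, -4], "rot": [0, 0, 0]},
    {"claw": -1, "dp": [0, 0, -3], "rot": [0, 0, 0]},
    {"claw": -1, "dp": [0, 0, 0], "rot": [0, 0, 0]}
  ]
}}

```text
clock: 18.3
tool_pos: [0.4411, -0.1426, 0.2192]
ee_rot: [0.748, 0.664, 0.002, 0.003]
force: [0.0, -0.0, -1.0]
grip_width: 0.0197
```

Request:
{"method": "carry_out", "body": {
  "increments": [
    {"claw": -1, "dp": [0, 0, 0], "rot": [0, 0, -0.11]},
    {"claw": -1, "dp": [0, 0, 0], "rot": [0, 0, -0.109]},
    {"claw": -1, "dp": [4.2, 0.8, 0], "rot": [0, 0, 0]},
    {"claw": -1, "dp": [4.3, 0.8, 0], "rot": [0, 0, 0]},
    {"claw": -1, "dp": [4.3, 0.8, 0], "rot": [0, 0, 0]}
  ]
}}

```text
clock: 18.8
tool_pos: [0.4489, -0.0109, 0.2144]
ee_rot: [0.671, 0.741, -0.0, -0.0]
force: [0.4, -0.3, -1.2]
grip_width: 0.0199
```

Request:
{"method": "carry_out", "body": {
  "increments": [
    {"claw": -1, "dp": [4.3, 0.8, 0], "rot": [0, 0, 0]},
    {"claw": -1, "dp": [4.3, 0.8, 0], "rot": [0, 0, 0]},
    {"claw": -1, "dp": [0, 0, 0], "rot": [0, 0, 0]},
    {"claw": -1, "dp": [0, 0, 0], "rot": [0, 0, 0]},
    {"claw": -1, "dp": [0, 0, 0], "rot": [0, 0, 0]}
  ]
}}

```text
clock: 19.3
tool_pos: [0.4563, 0.0736, 0.2145]
ee_rot: [0.671, 0.741, -0.001, -0.0]
force: [0.6, 0.3, -1.1]
grip_width: 0.0195
```

Request:
{"method": "carry_out", "body": {
  "increments": [
    {"claw": -1, "dp": [0.05, 0.42, 3], "rot": [0, 0, 0]},
    {"claw": -1, "dp": [0, 0, 4], "rot": [0, 0, 0]},
    {"claw": -1, "dp": [0, 0, 4], "rot": [0, 0, 0]},
    {"claw": -1, "dp": [0, 0, 3.2], "rot": [0, 0, 0]},
    {"claw": -1, "dp": [0, 0, 0], "rot": [0, 0, 0]}
  ]
}}

```text
clock: 19.8
tool_pos: [0.4576, 0.0736, 0.0699]
ee_rot: [0.672, 0.741, -0.003, -0.002]
force: [-0.5, -0.5, -1.6]
grip_width: 0.0194
```

Request:
{"method": "carry_out", "body": {
  "increments": [
    {"claw": -1, "dp": [0, 0, 0], "rot": [0, 0, 0]},
    {"claw": -1, "dp": [0, 0, 0], "rot": [0, 0, 0]}
  ]
}}

```text
clock: 20.0
tool_pos: [0.4621, 0.0756, 0.0748]
ee_rot: [0.671, 0.741, 0.001, 0.001]
force: [-0.2, -1.2, -1.1]
grip_width: 0.0194
```

```bash
python3 - <<'E'
from h import *
e=shot("side","6"); s=shot("scene","6"); w=shot("wrist","6")
st=env.get_state();print(st["clock"],st["tool_pos"],st["ee_rot"],st["force"])
a=cv2.resize(s["img"][250:340,215:345],None,fx=3,fy=3,interpolation=cv2.INTER_CUBIC)
b=cv2.resize(e["img"][190:280,220:350],None,fx=3,fy=3,interpolation=cv2.INTER_CUBIC)
c=cv2.resize(w["img"][150:300,210:430],(780,300*780//440),interpolation=cv2.INTER_CUBIC)[:320]
o=np.vstack([np.hstack([a,b]),c[:, :780]]) ; cv2.imwrite("pics/crop6.png",o[:,:,::-1]); print(o.shape)
E
```

```text
20.15 [0.46195389 0.07597564 0.07471162] [0.67102859 0.74142999 0.00118639 0.00089321] [ 0.13782353  0.02145269 -1.01993817]
(590, 780, 3)
```

View pics/crop6.png

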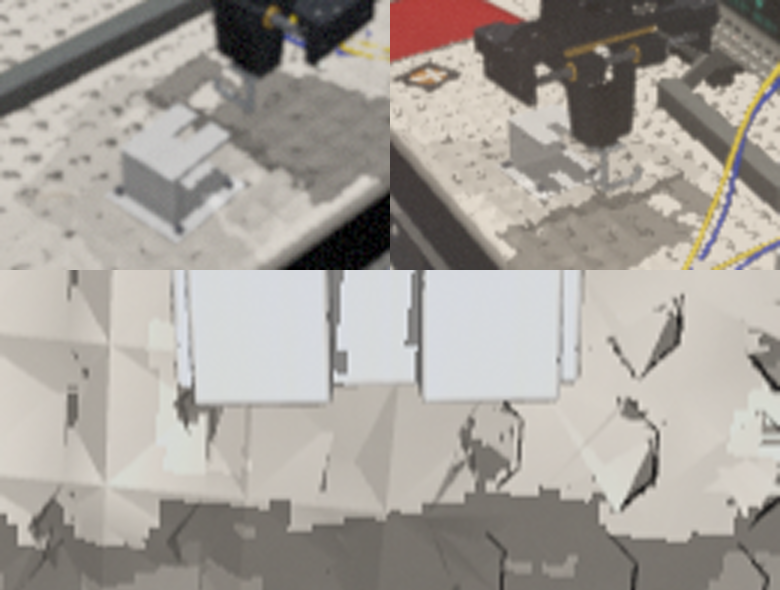

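```bash
python3 - <<'E'
from h import *
from scipy.spatial.transform import Rotation as R
w=load("wrist6"); P=lambda x,y: onz(w,210+x/3.5455,150+(y-270)/3.5455,.055)
st=env.get_state();M=R.from_quat(st["ee_rot"]).as_matrix(); t=st["tool_pos"]
pts=[P(*q) for q in [(331,402),(421,402),(194,403),(559,398),(333,290),(420,290)]]
for p in pts: print(np.round(p,4),"tool",np.round((M.T@(p-t))[:2]*100,2))
print("old seat tool",np.round(M.T@(np.array([.4535,.1469,.0627])-t)*100,2))
E
```

```text
[0.45  0.126 0.055] tool [ 5.09 -0.7 ]
[0.4621 0.1272 0.055 ] tool [5.09 0.52]
[0.4315 0.124  0.055 ] tool [ 5.08 -2.55]
[0.4806 0.1296 0.055 ] tool [5.15 2.38]
[0.449  0.1408 0.055 ] tool [ 6.58 -0.66]
[0.4604 0.1419 0.055 ] tool [6.58 0.49]
old seat tool [ 7.14 -0.14  1.2 ]
```

Request:
{"method": "carry_out", "body": {
  "increments": [
    {"claw": -1, "dp": [0.5, -0.12, 0.15], "rot": [0, 0, 0]},
    {"claw": -1, "dp": [1.5, 0, 0], "rot": [0, 0, 0]},
    {"claw": -1, "dp": [1.5, 0, 0], "rot": [0, 0, 0]},
    {"claw": -1, "dp": [1, 0, 0], "rot": [0, 0, 0]},
    {"claw": -1, "dp": [0, 0, 0], "rot": [0, 0, 0]}
  ]
}}

```text
clock: 20.65
tool_pos: [0.455, 0.1225, 0.072]
ee_rot: [0.67, 0.743, 0.001, -0.0]
force: [-0.4, -0.5, -0.9]
grip_width: 0.0195
```

Request:
{"method": "carry_out", "body": {
  "increments": [
    {"claw": -1, "dp": [1, 0, 0], "rot": [0, 0, 0]},
    {"claw": -1, "dp": [1, 0, 0], "rot": [0, 0, 0]},
    {"claw": -1, "dp": [0.6, 0, 0], "rot": [0, 0, 0]},
    {"claw": -1, "dp": [0, 0, 0], "rot": [0, 0, 0]},
    {"claw": -1, "dp": [0, 0, 0], "rot": [0, 0, 0]}
  ]
}}

```text
clock: 21.15
tool_pos: [0.4524, 0.1463, 0.0717]
ee_rot: [0.671, 0.742, -0.0, 0.0]
force: [-0.8, 0.2, -0.5]
grip_width: 0.0196
```

Request:
{"method": "carry_out", "body": {
  "increments": [
    {"claw": -1, "dp": [0.05, 0.1, 0.3], "rot": [0, 0, 0]},
    {"claw": -1, "dp": [0, 0, 0.3], "rot": [0, 0, 0]},
    {"claw": -1, "dp": [0, 0, 0.2], "rot": [0, 0, 0]},
    {"claw": -1, "dp": [0, 0, 0], "rot": [0, 0, 0]},
    {"claw": -1, "dp": [0, 0, 0], "rot": [0, 0, 0]}
  ]
}}

```text
clock: 21.65
tool_pos: [0.4534, 0.1469, 0.0636]
ee_rot: [0.671, 0.742, -0.0, -0.0]
force: [-0.6, -0.2, -1.0]
grip_width: 0.0193
```

Request:
{"method": "carry_out", "body": {
  "increments": [
    {"claw": -1, "dp": [0, 0, 0.08], "rot": [0, 0, 0]},
    {"claw": -1, "dp": [0, 0, 0], "rot": [0, 0, 0]},
    {"claw": -1, "dp": [0, 0, 0], "rot": [0, 0, 0]}
  ]
}}

```text
clock: 21.95
tool_pos: [0.4535, 0.1471, 0.063]
ee_rot: [0.671, 0.742, 0.0, 0.0]
force: [0.9, -0.2, -1.1]
grip_width: 0.0196
```

Request:
{"method": "carry_out", "body": {
  "increments": [
    {"claw": -1, "dp": [0, 0, 0.05], "rot": [0, 0, 0]},
    {"claw": -1, "dp": [0, 0, 0.05], "rot": [0, 0, 0]},
    {"claw": -1, "dp": [0, 0, 0], "rot": [0, 0, 0]}
  ]
}}

```text
clock: 22.25
tool_pos: [0.4535, 0.1471, 0.0627]
ee_rot: [0.671, 0.742, 0.0, 0.0]
force: [-2.6, -0.7, 9.7]
grip_width: 0.0198
```

Request:
{"method": "carry_out", "body": {
  "increments": [
    {"claw": -1, "dp": [0, 0, -0.06], "rot": [0, 0, 0]},
    {"claw": -1, "dp": [0, 0, 0], "rot": [0, 0, 0]},
    {"claw": -1, "dp": [0, 0, 0], "rot": [0, 0, 0]}
  ]
}}

```text
clock: 22.55
tool_pos: [0.4536, 0.1471, 0.0627]
ee_rot: [0.671, 0.742, 0.0, 0.0]
force: [-1.4, -0.3, 5.7]
grip_width: 0.0198
```

Request:
{"method": "carry_out", "body": {
  "increments": [
    {"claw": -0.4, "dp": [0, 0, 0], "rot": [0, 0, 0]},
    {"claw": 0, "dp": [0, 0, 0], "rot": [0, 0, 0]},
    {"claw": 0.2, "dp": [0, 0, 0], "rot": [0, 0, 0]},
    {"claw": 0.2, "dp": [0, 0, 0], "rot": [0, 0, 0]},
    {"claw": 0.2, "dp": [0, 0, 0], "rot": [0, 0, 0]}
  ]
}}

```text
clock: 23.05
tool_pos: [0.4534, 0.147, 0.0624]
ee_rot: [0.671, 0.742, -0.0, -0.0]
force: [0.3, 0.7, 0.4]
grip_width: 0.0527
```

Released; rise straight up and check.

Request:
{"method": "carry_out", "body": {
  "increments": [
    {"claw": 0.2, "dp": [0, 0, -2], "rot": [0, 0, 0]},
    {"claw": 0.2, "dp": [0, 0, -3], "rot": [0, 0, 0]},
    {"claw": 0.2, "dp": [0, 0, -4], "rot": [0, 0, 0]},
    {"claw": 0.2, "dp": [0, 0, -4], "rot": [0, 0, 0]},
    {"claw": 0.2, "dp": [0, 0, -4], "rot": [0, 0, 0]}
  ]
}}

```text
clock: 23.55
tool_pos: [0.4531, 0.1469, 0.2341]
ee_rot: [0.671, 0.742, -0.0, -0.0]
force: [0.8, -0.0, -0.8]
grip_width: 0.053
```

Request:
{"method": "carry_out", "body": {
  "increments": [
    {"claw": 0.2, "dp": [0, 0, 0], "rot": [0, 0, 0]},
    {"claw": 0.2, "dp": [0, 0, 0], "rot": [0, 0, 0]},
    {"claw": 0.2, "dp": [0, 0, 0], "rot": [0, 0, 0]}
  ]
}}

```text
clock: 23.85
tool_pos: [0.4526, 0.1467, 0.2313]
ee_rot: [0.671, 0.742, -0.001, -0.0]
force: [-0.2, 1.1, -0.8]
grip_width: 0.0529
```

```bash
python3 - <<'E'
from h import *
w=shot("wrist","7"); s=shot("scene","7"); e=shot("side","7")
st=env.get_state();print(st["clock"],st["tool_pos"],st["force"],st["grip_width"])
a=cv2.resize(s["img"][165:325,235:435],None,fx=2,fy=2,interpolation=cv2.INTER_CUBIC)
b=cv2.resize(e["img"][200:360,240:440],None,fx=2,fy=2,interpolation=cv2.INTER_CUBIC)
c=cv2.resize(w["img"][130:262,270:400],None,fx=2,fy=2,interpolation=cv2.INTER_CUBIC)
o=np.zeros((590,800,3),np.uint8); o[:320,:400]=a;o[:320,400:]=b;o[322:322+c.shape[0],:c.shape[1]]=c
cv2.imwrite("pics/crop7.png",o[:,:,::-1])
g=cv2.cvtColor(w["img"],cv2.COLOR_RGB2GRAY); m=np.zeros_like(g); m[150:270,290:350]=(g[150:270,290:350]<60)*255
cs,_=cv2.findContours(m,cv2.RETR_EXTERNAL,cv2.CHAIN_APPROX_NONE); k=max(cs,key=cv2.contourArea); r=cv2.boundingRect(k); print(r,cv2.minAreaRect(k))
print("front top edge->centre",onz(w,r[0]+r[2]/2,r[1]+r[3],.108)[:2]+[-.001,.00995])
E
```

```text
24.0 [0.45261096 0.14674905 0.23118847] [-0.53635258 -0.65017477 -0.43331059] 0.05273210654730372
(308, 204, 25, 35) ((320.0, 221.0), (34.0, 24.0), 90.0)
front top edge->centre [0.45396566 0.14773651]
```

View pics/crop7.png

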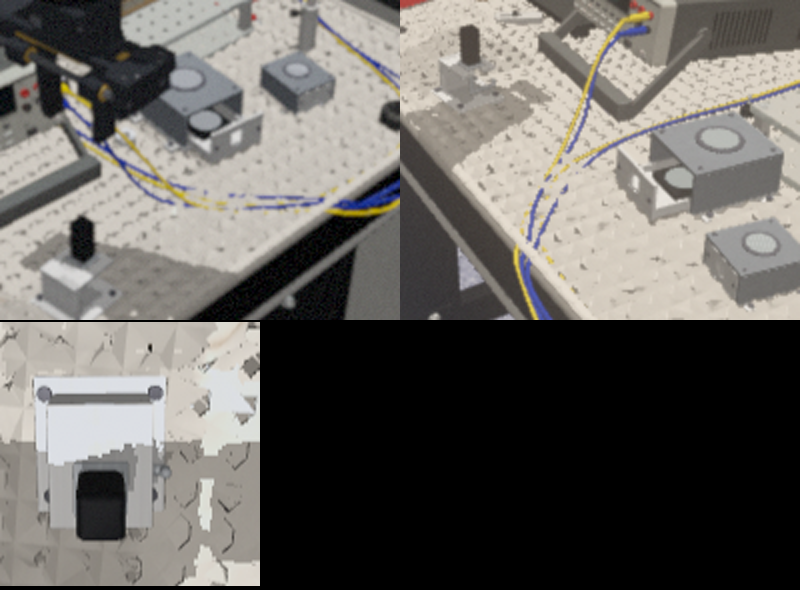

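```bash
python3 - <<'E'
from h import *
s,e=load("scene7"),load("side7")
f=np.array([.5483,-.1545]);y=-.117;ux=np.array([np.cos(y),np.sin(y)])
for p in (onz(e,357.5,290,.0315),tri((e,357.5,290),(s,353,234.5))): print((p[:2]-f)@ux,p)
from station import close_job
print(close_job())
E
```

```text
-0.043273829895163915 [ 0.50551733 -0.14778678  0.0315    ]
-0.044750184669838405 [ 0.50397297 -0.14827889  0.03096321]
the job is handed in; nothing more can be done
None
```

The tray is out at its stop, the hook hangs in its stand again, and the job is handed in at about 24 s of the 72 s allowed.

- **Pull:** I hooked the tray through the finger hole and drew it out against a steady 3 N or so. The force then rose sharply at the stop, with the tray about 45 mm out by my estimate. I held it there for about 0.7 s with a wrist force of about 12 N in total. About 10.5 N of that was along the pull and about 6.5 N was downward. The highest reading on the tray was about 12.4 N.
- **Unhooking:** I moved the hook 5 mm inward, lowered it and drew it out. The readings stayed at noise level, so I saw no sign of the tray being pushed back.
- **Last checks:**
  - The cameras put the tray 43 to 45 mm out, which agrees with where I felt the stop.
  - The hook stands upright, its axis within about 1 mm of where it started. Its yaw matches the stand and its foot is on the +x side.
  - The gripper is open and about 17 cm above where it let go of the hook.
  - Setting the collar down on the fork plate gave a brief load of about 10 N on the stand.
  - I did not measure the bystanders again. The arm stayed clear of them, and no contact force showed away from the hook, tray and stand.

No check failed. Early on, the scene camera and the wrist camera disagreed on the housing's angle (about -4° against -7°). I used the wrist value, and the hook went through the hole without touching.

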